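Lengthen the last leg of a laptop riser and fit its foot

TASK

The laptop riser lies upside down on the desk; three of its telescopic legs are already set one hole longer and wear their rubber feet, the fourth is still short and bare. Press in that leg's spring button and draw the leg out until the button pops fully out through the next hole, so that it matches the others; then push the loose rubber foot squarely and fully home on the leg's open end, so that the locked leg takes the push. Work gently: do not wrench the leg against the button once it has caught, nor ram the foot, and leave the other things on the desk where they are.

Things in the scene. Friction and masses are not known exactly. Their poses are not given: they have to be found in the camera images.
- riser: The upturned laptop riser, fixed: dark board 210 x 310 x 18 mm. Origin: centre of its face on the desk; z up, x and y along its short and long side. Four square legs stand on it at x = +-75, y = +-125 mm, on mounting plates whose tops are 22 mm over the desk. The short, bare leg is at (-75, +125); the other three are fixed, set one hole longer, with their feet on.
- leg: Outer tube of the short leg, 31 mm square, 2 mm walls, 114 mm long, 0.16 kg; slides up over the fixed 25.5 mm square inner tube (which holds the button) with 0.75 mm of play on each side (can lean 1 deg). Origin: centre of its lower end, at the start 22 mm over the desk; axes parallel to the riser's. Its -x face has three 13 mm holes 20 to 36 mm apart; the button starts in the uppermost.
- leg_end (a point): Centre of the upper, open end of the short leg's outer tube, 114 mm above leg. It rises with the tube. Let go between two holes, the tube may sink back.
- spring_button (a joint): Travel of the spring button into the inner tube, along the riser's +x, in m: 0 = fully out, its round 11 mm head 7.5 mm proud of the tube's -x face; 0.0075 = flush; from 0.0095 = behind the tube's wall; 0.012 = end. The spring gives 2 N (out) to 6 N (flush). Once behind the wall it stays in until the next hole reaches it; there it springs out by itself and stops the tube hard.
- button_tip (a point): Tip of the button's head, on the leg's -x side, 104 mm over the desk; it does not rise with the tube. Pressed flush by a flat finger pad (other finger on the tube's +x face), its head tucks under the hole's edge at a pull of 7 to 15 N up on the tube; then the tube slides with 3 to 8 N. A pad that still covers the button's place at the next hole would hold it in.
- foot: The loose rubber foot: square cap standing mouth down on the desk, 27 mm high, 70 g; body 39 mm square, a 43 mm collar round its lowest 5 mm. Origin: centre of its mouth; z up, x and y square to its sides. Inside, the collar narrows from 35 to 33 mm. After 9 mm of engagement inner ribs grip the tube and 5 to 12 N push it on; at the seat it stops hard.
- foot_seat (a point): Centre of the inner floor of the foot, 20 mm above its mouth; it meets leg_end when the foot is fully home.
- tape_measure: tape measure, 32 x 63 x 54 mm, standing on the riser's board between the legs; bystander; origin: centre of its underside
- mug: small white mug, 62 x 89 x 52 mm, on the desk at the left; bystander; origin: centre of its underside
- marker: grey marker pen lying at the left, 135 mm long; bystander; origin: centre of its underside
- eraser: eraser, 21 x 44 x 13 mm, lying on the desk near the robot; bystander; origin: centre of its underside
- stapler: stapler, 140 x 36 x 48 mm, at the right; bystander; origin: centre of its underside

How it is judged:
On the way, in this order (a step that is already met when the one before it is completed fails the run):
1. the leg is drawn out by one hole and the button stands fully out through its second hole (z of leg in the frame of riser between 0.036 and 0.062 m and value of joint spring_button below 0.0015 m), for 0.2 s.
2. the foot is fully home on the leg's end (distance between foot_seat and leg_end below 0.0018 m), for 0.2 s.
At the end, for the whole second after the job is handed in: The leg stands one hole longer (14 to 40 mm above its start, which only its second hole allows), the spring button is out through the hole to within 1.5 mm, the foot's seat lies within 1.8 mm of the leg's end, and both are at rest (all of step 1 and distance between foot_seat and leg_end below 0.0018 m and linear speed of each of leg, foot below 0.01 m/s); the robot touches nothing.
It fails at once if the leg is wrenched or pushed with more than 40 N against its inner tube and button while the button stands out in a hole (contact force between leg and riser above 40 N and value of joint spring_button below 0.004 m).
It fails at once if the foot is rammed on the leg with more than 40 N (contact force between foot and leg above 40 N).
It fails at once if a bystander is pushed more than 30 mm (distance of any of tape_measure, mug, marker, eraser, stapler from where it was at the start of the episode above 0.03 m).
It also fails if it takes over 61 s, if anything falls off the work surface, if the arm or the gripper's body presses on something with over 40 N, if the wrist force passes 120 N, or if a joint passes its speed limit or range.

ROBOT

A 7-joint arm with a two-finger parallel gripper is mounted at the origin on a cart in front of the work surface, level with it; the furniture and walls round the work are solid. World frame = base frame: x ahead of the robot, y to its left, z up, the work surface at z = 0. Lengths are in m, angles in rad, forces in N, time in s.
With the tool pointing down it reaches from about 0.4 to 0.875 m from the base axis. Payload 19.3 kg.
Tool frame: the origin (TCP) lies at the very end of the fingers, on their centre line; the grasp point (between the pads) lies 19 mm behind it; z points along the fingers, y is the line along which they close (so a half turn about z gives the same grasp; the last joint's range is limited). The gripper opens to 85 mm and grips with 20 to 120 N. Pads are 22 mm wide; open, the fingers measure 114 mm over their backs; the gripper's body (76 mm by 85 mm) begins 54 mm behind the grasp point. The pads swing forward as they close: fully open they stand 13 mm farther back than shut.
Start: joints at [-1.269, 0.521, -0.036, 1.599, 0.021, 1.021, -0.113], TCP at [0.227, 0.582, 0.231] pointing down, gripper open.
Joint ranges: [-2.91, 2.91], [-0.3, 2.13], [-1.5, 1.42], [0.17, 2.43], [-1.26, 4.41], [0.16, 1.93], [-2.52, 2.52]. Speed limits (rad/s): [1.89, 1.89, 2.39, 2.39, 3.01, 3.01, 3.01].

INTERFACE

Orientations are given as [roll, pitch, yaw] about the fixed x, y, z axes, in that order (R = Rz(yaw) Ry(pitch) Rx(roll)).
In Python, from workcell import bot gives the robot as it stands.
- The arm moves only by the shell command python3 -m crank 'ROWS' [FORCE]. ROWS is a JSON object of lists of equal length, an entry for each row: "travel": the shift along the world's x, y, z in cm, a list of three; "turn": the turn, a rotation vector about the world's x, y, z in degrees, a list of three; "gripper": the closure, from 0 (fully open) to 1 (shut). A call has exactly 5 rows; each row is the pose to reach, as a shift and turn from the pose commanded when the call began; what a row does not reach only later rows make up. A row lasts 1/10 s, in which the tool goes at most 50 mm and 8.59 degrees, less where a joint would pass 70% of its speed; a pose out of reach is approached as far as the arm can. A call with a gripper value outside its range is refused whole. The fingers move at their own pace and stop on an object; FORCE is the grip in N (left out, the last holds). Time passes only in rows, so rows that repeat a pose let the fingers close, or fill a call up. It gives the time, the measured TCP pose, the force, the opening and the grip force at its end, in the units of the state.
- bot.observe(): the state, without advancing time (a new reading comes with each control period).
- bot.grab_frame(name): name is "side" or "top"; returns a dict with "pixels" (480x640x3 uint8, red, green, blue), "fx", "fy", "cx", "cy" (pixels), "extrinsics" (4x4, takes a point from world to camera coordinates). Camera axes: x right, y down, z forward; pixel columns grow to the right and rows downward; lengths in m; the calibration is good to about 2 mm. A picture is of the moment at which its call begins. There is no depth.
- bot.job_done(): hands the job in; it is judged then, once.
The state is a dict: "clock": time; "qpos": joint angles; "qd": joint speeds; "joint_efforts": joint torques, N m; "position": TCP position; "tool_rot": TCP orientation; "force": force on the tool from outside, world axes, zero at the start; "moment": the same for the moment, N m; "grip_width": finger opening in m; "finger_force": force on a finger pad.
Only numpy, scipy, OpenCV 4.12 (cv2) and the standard library are available. Lean on these libraries where they do the work, as an engineer would, in place of code of your own. Each camera call takes 0.05 s, during which the arm holds its last target. There are 200 camera calls.

## Working session

There is one attempt and no reset: what is moved stays moved. The work goes in short steps, Python scripts to look and compute and a shell command to move; the robot and the scene stay as the last step left them, time stands still between calls to the robot, and variables do not carry over. Pictures are saved under pics/ and viewed, at most 10 in all, crops included, and the job is handed in when it is done.

```bash
mkdir -p pics; ls; cat > h.py <<'E'
import numpy as np, cv2
from workcell import bot
def grab(n,f=None):
    d=bot.grab_frame(n)
    if f: cv2.imwrite(f'pics/{f}.png',d['pixels'][:,:,::-1])
    return d
def ray(d,uv):
    E=np.array(d['extrinsics']);R,t=E[:3,:3],E[:3,3]
    v=np.array([(uv[0]-d['cx'])/d['fx'],(uv[1]-d['cy'])/d['fy'],1.])
    return -R.T@t, R.T@v
def onz(d,uv,z):
    o,v=ray(d,uv); return o+v*(z-o[2])/v[2]
def tri(d1,a,d2,b):
    o1,v1=ray(d1,a);o2,v2=ray(d2,b)
    s=np.linalg.lstsq(np.c_[v1,-v2],o2-o1,rcond=None)[0]
    p,q=o1+s[0]*v1,o2+s[1]*v2
    return (p+q)/2,np.linalg.norm(p-q)
def proj(d,p):
    E=np.array(d['extrinsics']);c=E[:3,:3]@np.array(p)+E[:3,3]
    return np.array([d['fx']*c[0]/c[2]+d['cx'],d['fy']*c[1]/c[2]+d['cy']])
E
python3 - <<'E'
from h import *
for n in('side','top'):
    d=grab(n,n+'0'); o,v=ray(d,(320,240)); print(n,d['fx'],o.round(3),v.round(3))
print(bot.observe())
E
```

```text
pics
side 502.47968644397207 [0.58  0.965 0.955] [-0.031 -0.76  -0.65 ]
top 447.5050170047678 [0.206 0.101 1.272] [ 0.281 -0.073 -0.957]
{'clock': 0.1, 'qpos': array([-1.26921073,  0.52194262, -0.03632427,  1.59993962,  0.02123812,
        1.02109357, -0.11282986]), 'qd': array([-0.00075591, -0.0026473 , -0.00043069, -0.00210688, -0.00053637,
        0.00016726,  0.00058391]), 'joint_efforts': array([ 3.59323938e-03, -9.28485274e+01,  1.98420212e+00, -3.70528650e+01,
        1.81495602e-02,  5.54068465e-03,  3.88729654e-05]), 'position': array([0.22698567, 0.58200985, 0.23079475]), 'tool_rot': array([-3.14060063e+00,  1.03200996e-04,  2.76978326e+00]), 'force': array([-0.01133405,  0.12176049,  0.1554706 ]), 'moment': array([ 0.0562841 , -0.03289773, -0.00565579]), 'finger_force': 0.0, 'grip_width': 0.0855119580185664}
```

View pics/side0.png

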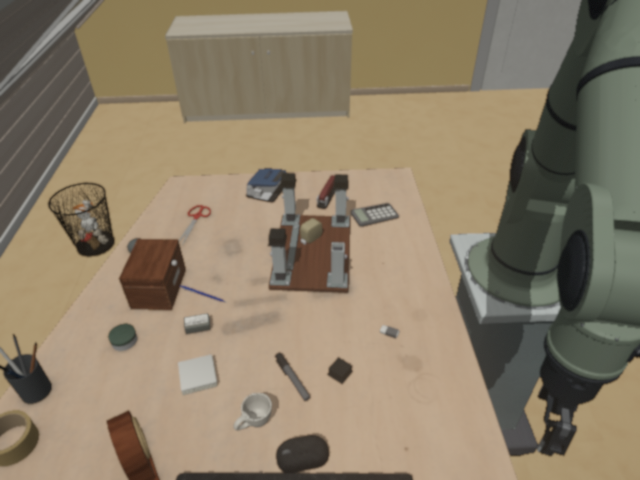

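View pics/top0.png

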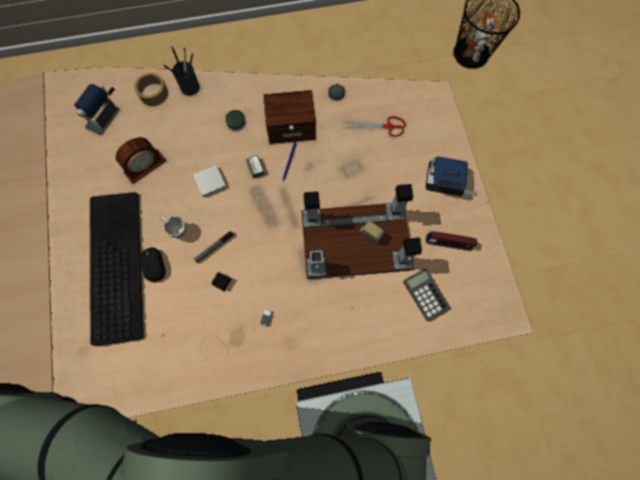

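The side view shows the bare leg at about (338,262) and the foot at about (340,370). In the top view the leg is at (316,260), nearest the robot and to the left, and the foot is at (222,282). I'll zoom in on both.

```bash
python3 - <<'E'
import cv2,numpy as np
t=cv2.imread('pics/top0.png');s=cv2.imread('pics/side0.png')
f=lambda im,x,y,w,h,k:cv2.resize(im[y:y+h,x:x+w],None,fx=k,fy=k,interpolation=cv2.INTER_CUBIC)
a=np.hstack([f(t,296,235,50,50,8),f(t,202,262,50,50,8)][:2])
b=np.hstack([f(s,312,230,50,75,4),f(s,320,350,50,75,4)]) 
b=np.hstack([f(s,310,232,57,70,4.2),f(s,320,350,50,70,4.2)])
o=np.zeros((400+b.shape[0],800,3),np.uint8);o[:400]=a;o[400:,:b.shape[1]]=b
c=f(t,296,180,130,105,2.5); o[400:400+c.shape[0],b.shape[1]+10:b.shape[1]+10+c.shape[1]]=c[:o.shape[0]-400]
print(o.shape);cv2.imwrite('pics/z0.png',o[:600] if o.shape[0]<=700 else o)
E
```

```text
(694, 800, 3)
```

View pics/z0.png

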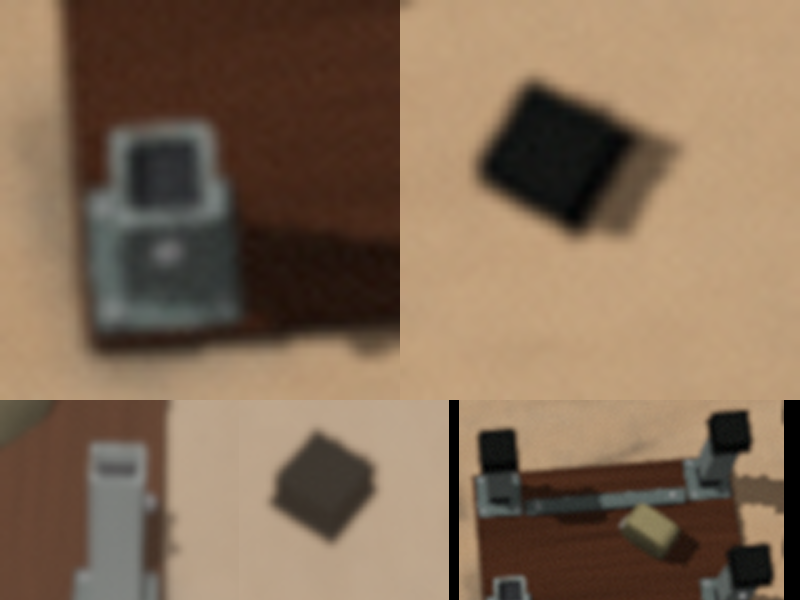

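Top view: the bare leg's open end is centred near (316.4,256.0) and the button tip near (316.8,266.5). Side view: leg end about (338.1,247.2), button about (345.7,255.8). The foot is a rotated dark square at about (222,282) in the top view and (340,370) in the side view.

```bash
python3 - <<'E'
from h import *
T=grab('top');S=grab('side')
p,e=tri(T,(316.4,256.0),S,(338.1,247.2));print('legend',p.round(4),e.round(4))
p,e=tri(T,(316.75,266.5),S,(345.7,255.8));print('button',p.round(4),e.round(4))
def quad(m,z,d,x,y):
    c=max(cv2.findContours(m,cv2.RETR_EXTERNAL,cv2.CHAIN_APPROX_NONE)[0],key=cv2.contourArea)[:,0]
    pts=(c+0.5)/8-0.5+[x,y]
    w=np.array([onz(d,q,z)[:2] for q in pts])
    M=cv2.moments(((pts-[x,y])*100).astype(np.float32)); 
    return w,np.array([M['m10']/M['m00'],M['m01']/M['m00']])/100+[x,y]
def foot(d,x,y):
    im=cv2.resize(d['pixels'][y:y+40,x:x+40],None,fx=8,fy=8,interpolation=cv2.INTER_CUBIC)
    g=im[:,:,0]; bg=np.median(g);fg=np.percentile(g,4);print(fg,bg)
    return quad((g<fg+0.42*(bg-fg) if d is S else g<fg+.3*(bg-fg)).astype(np.uint8)*255,0.0135,d,x,y)
c={}
for n,d,x,y in(('top',T,202,262),('side',S,320,350)):
    w,c[n]=foot(d,x,y)
    r=cv2.minAreaRect((w*1000).astype(np.float32)); print(n,c[n].round(2),'rect mm',np.round(r[0],1),np.round(r[1],1),round(r[2],1), onz(d,c[n],.0135).round(4))
p,e=tri(T,c['top'],S,c['side']);print('foot mid',p.round(4),e.round(4))
# board: top view red-brown mask
hsv=cv2.cvtColor(T['pixels'],cv2.COLOR_RGB2HSV)
x,y=280,180
px=T['pixels'][y:y+120,x:x+160].astype(int)
for n,d,(u0,u1,v0,v1) in (('left',T,(298,312,224,248)),('bottom',T,(345,395,262,285)),):
    g=cv2.GaussianBlur(d['pixels'],(3,3),0)[:,:,1].astype(float); pts=[]
    if n=='left':
        for v in range(v0,v1):
            gr=np.diff(g[v,u0:u1]);k=np.argmin(gr);W=-gr[max(k-2,0):k+3].clip(None,0);W=np.clip(-gr[max(k-2,0):k+3],0,None)
            pts.append((u0+.5+(np.arange(max(k-2,0),max(k-2,0)+len(W))*W).sum()/W.sum(),v))
    else:
        for u in range(u0,u1):
            gr=np.diff(g[v0:v1,u]);k=np.argmax(gr);W=np.clip(gr[max(k-2,0):k+3],0,None)
            pts.append((u,v0+.5+(np.arange(max(k-2,0),max(k-2,0)+len(W))*W).sum()/W.sum()))
    w=np.array([onz(d,q,.018 if n=='left' else 0.0)[:2] for q in pts]).astype(np.float32)
    l=cv2.fitLine(w,cv2.DIST_HUBER,0,.001,.001).ravel();print(n,'dir deg',np.degrees(np.arctan2(l[1],l[0])).round(2),l[2:].round(4))
E
```

```text
legend [0.4985 0.0318 0.1314] 0.0019
button [0.4781 0.0346 0.1035] 0.0003
17.0 191.0
top [221.35 281.2 ] rect mm [510.6 305.2] [46.  40.4] 50.6 [0.5101 0.3052 0.0135]
59.0 186.0
side [339.83 370.19] rect mm [513.4 309.5] [52.7 47.1] 50.3 [0.5135 0.3103 0.0135]
foot mid [0.5124 0.3061 0.0069] 0.0014
left dir deg -6.15 [0.5997 0.051 ]
bottom dir deg 84.61 [ 0.4488 -0.1287]
```

```bash
python3 -m crank '{"travel":[[1.8,-3.6,0],[3.6,-7.2,0],[5.4,-10.8,0],[7.2,-14.4,0],[9.0,-18.0,0]],"turn":[[0,0,-5],[0,0,-10],[0,0,-15],[0,0,-20],[0,0,-25]],"gripper":[0,0,0,0,0]}' 25; python3 -m crank '{"travel":[[1.8,-3.6,0],[3.6,-7.2,0],[5.4,-10.8,0],[7.2,-14.4,0],[9.0,-18.0,0]],"turn":[[0,0,-5],[0,0,-10],[0,0,-15],[0,0,-20],[0,0,-25]],"gripper":[0,0,0,0,0]}'
```

```text
clock: 0.7
position: [0.3175, 0.4007, 0.2313]
tool_rot: [-3.142, -0.0, 2.33]
force: [0.3, 0.3, 0.3]
grip_width: 0.0856
finger_force: 0.0
clock: 1.2
position: [0.4075, 0.2208, 0.2314]
tool_rot: [3.141, -0.0, 1.894]
force: [0.9, -0.0, -0.6]
grip_width: 0.0858
finger_force: 0.0
```

```bash
python3 -m crank '{"travel":[[1.85,-3.8,0],[3.7,-7.6,0],[5.55,-11.4,0],[7.4,-15.2,0],[9.2,-18.9,-0.5]],"turn":[[0,0,-5],[0,0,-10],[0,0,-15],[0,0,-20],[0,0,-24.3]],"gripper":[0,0,0,0,0]}'; python3 -m crank '{"travel":[[0,0,-1],[0,0,-2],[0,0,-3],[0,0,-3],[0,0,-3]],"turn":[[0,0,0],[0,0,0],[0,0,0],[0,0,0],[0,0,0]],"gripper":[0.2,0.2,0.2,0.2,0.2]}'
python3 - <<'E'
from h import *
T=grab('top','t1');S=grab('side','s1')
f=lambda d,x,y,w,h,k:cv2.resize(d['pixels'][y:y+h,x:x+w,::-1],None,fx=k,fy=k,interpolation=cv2.INTER_CUBIC)
cv2.imwrite('pics/z1.png',np.hstack([f(T,270,190,90,130,4.4),f(S,290,180,90,130,4.4)]))
print([onz(T,(316.4,256),z).round(4) for z in(.131,.136)],[onz(S,(338.1,247.2),.136).round(4)])
E
```

```text
clock: 1.7
position: [0.4999, 0.0316, 0.2268]
tool_rot: [3.141, -0.0, 1.469]
force: [1.1, 1.2, 0.2]
grip_width: 0.0858
finger_force: 0.0
clock: 2.2
position: [0.4989, 0.034, 0.1962]
tool_rot: [-3.141, -0.0, 1.474]
force: [0.3, -0.6, 0.3]
grip_width: 0.068
finger_force: 0.0
[array([0.4996, 0.0315, 0.131 ]), array([0.4983, 0.0318, 0.136 ])] [array([0.4981, 0.0376, 0.136 ])]
```

View pics/z1.png

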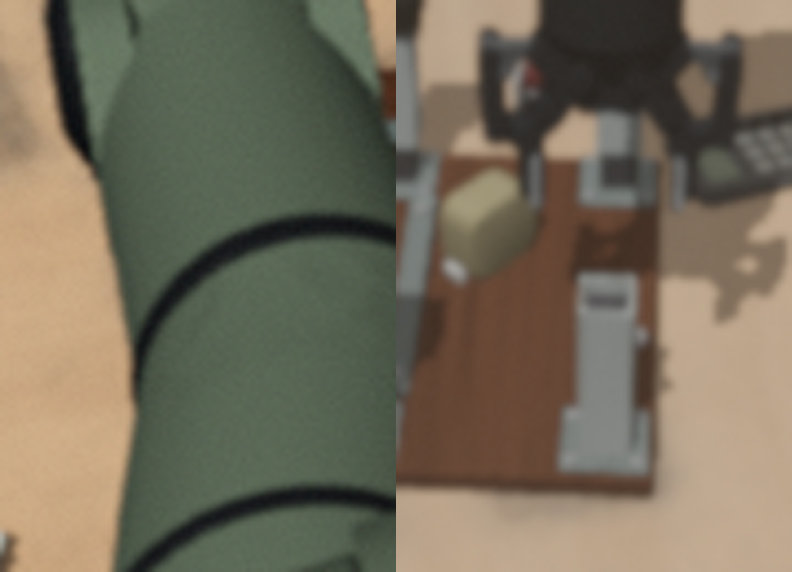

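The side view shows the fingers straddling the leg's line: finger mid column is about 609/4.4 in the crop against 606/4.4 for the leg. The arm hides the leg in the top view. I'll go down now.

```bash
python3 -m crank '{"travel":[[0,0,-2],[0,0,-4],[0,0,-6],[0,0,-8],[0,0,-10.2]],"turn":[[0,0,0],[0,0,0],[0,0,0],[0,0,0],[0,0,0]],"gripper":[0.2,0.2,0.2,0.2,0.2]}'; python3 -m crank '{"travel":[[0,0,0],[0,0,0],[0,0,0],[0,0,0],[0,0,0]],"turn":[[0,0,0],[0,0,0],[0,0,0],[0,0,0],[0,0,0]],"gripper":[0.35,0.45,0.55,0.6,0.6]}' 20
python3 - <<'E'
from h import *
S=grab('side','s2')
cv2.imwrite('pics/z2.png',cv2.resize(S['pixels'][190:320,270:400,::-1],None,fx=4.5,fy=4.5,interpolation=cv2.INTER_CUBIC))
print(proj(S,bot.observe()['position']))
E
```

```text
clock: 2.8
position: [0.4995, 0.0337, 0.0941]
tool_rot: [3.14, -0.0, 1.474]
force: [1.2, 0.6, -0.1]
grip_width: 0.0682
finger_force: 0.0
clock: 3.3
position: [0.4989, 0.0335, 0.0949]
tool_rot: [3.142, -0.0, 1.473]
force: [-4.3, 0.7, 0.8]
grip_width: 0.0341
finger_force: 2.5
[337.44281334 258.39014058]
```

View pics/z2.png

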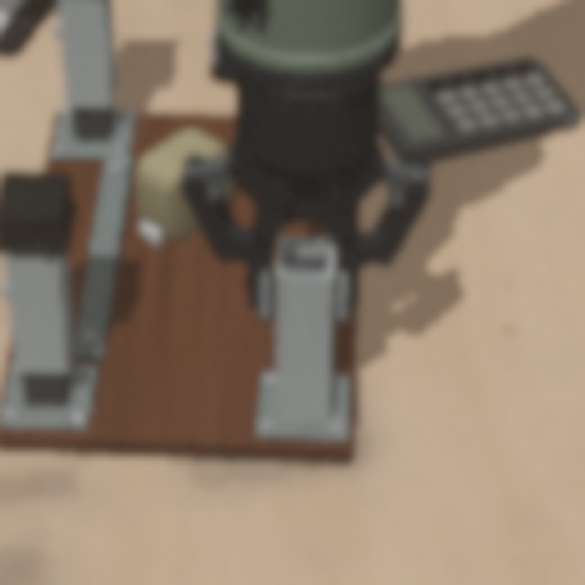

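The fingers straddle the leg and the button is partly pressed in. I'll close the rest of the way at low grip.

```bash
python3 -m crank '{"travel":[[0,0,0],[0,0,0],[0,0,0],[0,0,0],[0,0,0]],"turn":[[0,0,0],[0,0,0],[0,0,0],[0,0,0],[0,0,0]],"gripper":[0.64,0.68,0.72,0.72,0.72]}' 25
```

```text
clock: 3.85
position: [0.4987, 0.0334, 0.0948]
tool_rot: [-3.141, -0.0, 1.473]
force: [-7.5, 0.9, 5.9]
grip_width: 0.0312
finger_force: 25.3
```

```bash
python3 -m crank '{"travel":[[-0.05,0,0.05],[-0.05,0,0.1],[-0.05,0,0.15],[-0.05,0,0.2],[-0.05,0,0.25]],"turn":[[0,0,0],[0,0,0],[0,0,0],[0,0,0],[0,0,0]],"gripper":[0.72,0.72,0.72,0.72,0.72]}'
```

```text
clock: 4.35
position: [0.498, 0.0334, 0.0969]
tool_rot: [-3.141, -0.0, 1.473]
force: [-4.8, 0.1, -4.6]
grip_width: 0.0312
finger_force: 24.9
```

```bash
python3 -m crank '{"travel":[[0,0,0.05],[0,0,0.1],[0,0,0.15],[0,0,0.2],[0,0,0.25]],"turn":[[0,0,0],[0,0,0],[0,0,0],[0,0,0],[0,0,0]],"gripper":[0.72,0.72,0.72,0.72,0.72]}'
```

```text
clock: 4.85
position: [0.498, 0.0334, 0.0992]
tool_rot: [-3.14, 0.0, 1.473]
force: [-5.2, 0.4, -10.3]
grip_width: 0.0305
finger_force: 25.4
```

```bash
python3 -m crank '{"travel":[[0,0,0.05],[0,0,0.1],[0,0,0.15],[0,0,0.2],[0,0,0.25]],"turn":[[0,0,0],[0,0,0],[0,0,0],[0,0,0],[0,0,0]],"gripper":[0.72,0.72,0.72,0.72,0.72]}'
```

```text
clock: 5.35
position: [0.4981, 0.0334, 0.1019]
tool_rot: [-3.141, 0.0, 1.473]
force: [-6.0, 1.0, -4.2]
grip_width: 0.0307
finger_force: 26.0
```

```bash
python3 -m crank '{"travel":[[0,0,0.15],[0,0,0.3],[0,0,0.45],[0,0,0.6],[0,0,0.75]],"turn":[[0,0,0],[0,0,0],[0,0,0],[0,0,0],[0,0,0]],"gripper":[0.72,0.72,0.72,0.72,0.72]}'
python3 - <<'E'
from h import *
S=grab('side','s3')
cv2.imwrite('pics/z3.png',cv2.resize(S['pixels'][220:310,310:380,::-1],None,fx=6,fy=6,interpolation=cv2.INTER_CUBIC))
E
```

```text
clock: 5.85
position: [0.498, 0.0334, 0.1094]
tool_rot: [-3.141, -0.0, 1.473]
force: [-5.9, 0.4, -4.4]
grip_width: 0.0306
finger_force: 26.1
```

View pics/z3.png

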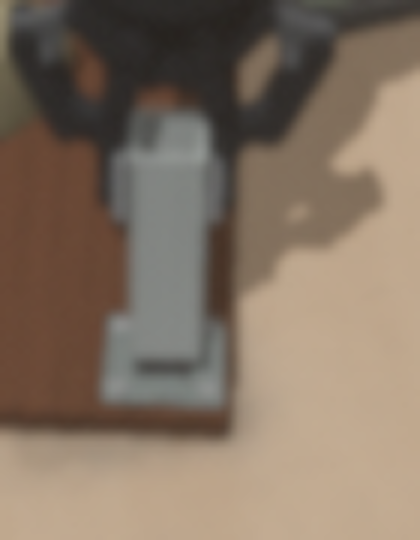

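The tube is rising with the fingers: there is a dark gap at its foot, at crop (165,367), and no button is showing. I'll continue in small steps.

```bash
python3 -m crank '{"travel":[[0,0,0.08],[0,0,0.16],[0,0,0.24],[0,0,0.32],[0,0,0.4]],"turn":[[0,0,0],[0,0,0],[0,0,0],[0,0,0],[0,0,0]],"gripper":[0.72,0.72,0.72,0.72,0.72]}'
```

```text
clock: 6.4
position: [0.498, 0.0333, 0.1134]
tool_rot: [-3.141, -0.0, 1.473]
force: [-5.7, 0.4, -3.0]
grip_width: 0.0305
finger_force: 26.2
```

```bash
python3 -m crank '{"travel":[[0,0,0.05],[0,0,0.1],[0,0,0.15],[0,0,0.2],[0,0,0.25]],"turn":[[0,0,0],[0,0,0],[0,0,0],[0,0,0],[0,0,0]],"gripper":[0.72,0.72,0.72,0.72,0.72]}'
```

```text
clock: 6.9
position: [0.4981, 0.0334, 0.1159]
tool_rot: [-3.141, -0.0, 1.473]
force: [-6.3, 0.3, -3.9]
grip_width: 0.0308
finger_force: 26.1
```

```bash
python3 -m crank '{"travel":[[0,0,0.05],[0,0,0.1],[0,0,0.15],[0,0,0.2],[0,0,0.25]],"turn":[[0,0,0],[0,0,0],[0,0,0],[0,0,0],[0,0,0]],"gripper":[0.72,0.72,0.72,0.72,0.72]}'
```

```text
clock: 7.4
position: [0.4981, 0.0334, 0.1184]
tool_rot: [-3.141, -0.0, 1.473]
force: [-5.5, 1.4, -3.2]
grip_width: 0.031
finger_force: 26.2
```

```bash
python3 -m crank '{"travel":[[0,0,0.05],[0,0,0.1],[0,0,0.15],[0,0,0.2],[0,0,0.25]],"turn":[[0,0,0],[0,0,0],[0,0,0],[0,0,0],[0,0,0]],"gripper":[0.72,0.72,0.72,0.72,0.72]}'
```

```text
clock: 7.9
position: [0.4981, 0.0334, 0.1209]
tool_rot: [-3.141, -0.0, 1.473]
force: [-5.1, 0.7, -1.9]
grip_width: 0.0306
finger_force: 26.3
```

```bash
python3 -m crank '{"travel":[[0,0,0.04],[0,0,0.08],[0,0,0.12],[0,0,0.16],[0,0,0.2]],"turn":[[0,0,0],[0,0,0],[0,0,0],[0,0,0],[0,0,0]],"gripper":[0.72,0.72,0.72,0.72,0.72]}'
```

```text
clock: 8.4
position: [0.4982, 0.0334, 0.123]
tool_rot: [-3.141, -0.0, 1.473]
force: [-5.6, 1.1, -0.0]
grip_width: 0.0307
finger_force: 26.5
```

```bash
python3 -m crank '{"travel":[[0,0,0.04],[0,0,0.08],[0,0,0.12],[0,0,0.16],[0,0,0.2]],"turn":[[0,0,0],[0,0,0],[0,0,0],[0,0,0],[0,0,0]],"gripper":[0.72,0.72,0.72,0.72,0.72]}'
```

```text
clock: 8.9
position: [0.4986, 0.0333, 0.1252]
tool_rot: [3.141, -0.0, 1.473]
force: [-4.5, -0.6, 3.2]
grip_width: 0.0305
finger_force: 26.9
```

```bash
python3 - <<'E'
from h import *
S=grab('side','s4')
cv2.imwrite('pics/z4.png',cv2.resize(S['pixels'][220:310,310:380,::-1],None,fx=6,fy=6,interpolation=cv2.INTER_CUBIC))
print(bot.observe()['force'],bot.observe()['position'])
E
```

```text
[-5.03870328 -0.27117222  5.39502041] [0.49871814 0.03336294 0.12533236]
```

View pics/z4.png

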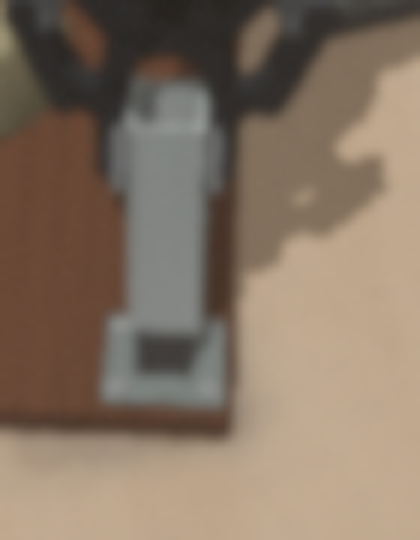

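The button is still hidden: nothing shows at about crop (215,240). The tube is up about 29 mm, and the changing force suggests the hole is near.

```bash
python3 -m crank '{"travel":[[0,0,0.03],[0,0,0.06],[0,0,0.09],[0,0,0.12],[0,0,0.15]],"turn":[[0,0,0],[0,0,0],[0,0,0],[0,0,0],[0,0,0]],"gripper":[0.72,0.72,0.72,0.72,0.72]}'
```

```text
clock: 9.45
position: [0.499, 0.0333, 0.1264]
tool_rot: [3.141, -0.0, 1.473]
force: [-0.8, 0.1, -1.0]
grip_width: 0.031
finger_force: 26.6
```

```bash
python3 -m crank '{"travel":[[0,0,0.03],[0,0,0.06],[0,0,0.09],[0,0,0.12],[0,0,0.15]],"turn":[[0,0,0],[0,0,0],[0,0,0],[0,0,0],[0,0,0]],"gripper":[0.72,0.72,0.72,0.72,0.72]}'
```

```text
clock: 9.95
position: [0.4986, 0.0333, 0.1278]
tool_rot: [-3.142, 0.0, 1.473]
force: [0.3, 0.5, -1.1]
grip_width: 0.0308
finger_force: 26.4
```

```bash
python3 - <<'E'
from h import *
S=grab('side','s5')['pixels'].astype(int)
a=cv2.imread('pics/s4.png')[:,:,::-1].astype(int);z=cv2.imread('pics/side0.png')[:,:,::-1].astype(int)
for n,i in(('start',z),('s4',a),('now',S)):print(n);print(i[252:260,341:350,2])
E
```

```text
start
[[129 129 119  93  66  55  54  60  87]
 [124 122 112  92  74  64  56  60  88]
 [124 121 111 100  96  83  65  62  88]
 [123 120 112 110 115 103  76  64  89]
 [123 119 111 109 116 105  78  64  89]
 [123 119 107 100 102  91  68  61  87]
 [123 118 103  87  80  69  55  55  82]
 [124 118 101  76  59  50  45  51  73]]
s4
[[127 122 107  85  71  60  49  49  64]
 [129 123 107  80  57  47  43  48  64]
 [129 124 107  79  52  42  41  49  65]
 [129 124 108  80  54  42  41  49  67]
 [128 123 108  79  53  42  41  52  70]
 [128 122 105  76  52  41  41  52  71]
 [129 123 103  73  49  40  41  52  71]
 [129 123 102  72  48  40  41  51  71]]
now
[[128 122 107  83  65  55  46  49  65]
 [128 124 108  85  69  57  46  48  65]
 [129 124 113 104 100  83  59  51  66]
 [128 125 121 125 126 106  74  57  69]
 [129 125 122 129 130 111  79  59  70]
 [129 124 115 113 112  97  70  57  71]
 [129 123 107  91  85  71  55  54  71]
 [129 123 103  78  61  51  45  53  71]]
```

The button now shows at (345,256) exactly as at the start, so it is fully out. I'll release and back off.

```bash
python3 -m crank '{"travel":[[0,0,0],[0,0,0],[0,0,0],[0,0,0],[0,0,0]],"turn":[[0,0,0],[0,0,0],[0,0,0],[0,0,0],[0,0,0]],"gripper":[0.6,0.5,0.4,0.3,0.3]}'; python3 -m crank '{"travel":[[0,0,2],[0,0,5],[0,0,8],[0,0,10],[0,0,11]],"turn":[[0,0,0],[0,0,0],[0,0,0],[0,0,0],[0,0,0]],"gripper":[0.3,0.3,0.3,0.3,0.3]}'
```

```text
clock: 10.5
position: [0.4986, 0.0333, 0.1278]
tool_rot: [3.142, -0.0, 1.473]
force: [-0.1, -0.4, 0.6]
grip_width: 0.0598
finger_force: 0.0
clock: 11.0
position: [0.499, 0.0334, 0.2394]
tool_rot: [3.14, -0.001, 1.473]
force: [0.0, -0.4, -0.5]
grip_width: 0.06
finger_force: 0.0
```

```bash
python3 -m crank '{"travel":[[0.1,3,0],[0.3,7,0],[0.5,11,0],[0.7,15,0],[0.8,19,0]],"turn":[[0,0,-5],[0,0,-10],[0,0,-15],[0,0,-20],[0,0,-25]],"gripper":[0.3,0.3,0.3,0.3,0.3]}'; python3 -m crank '{"travel":[[0.1,4,0],[0.4,8.1,0],[0.4,8.1,-3],[0.4,8.1,-6],[0.4,8.1,-9]],"turn":[[0,0,-5],[0,0,-9],[0,0,-9],[0,0,-9],[0,0,-9]],"gripper":[0.3,0.3,0.3,0.3,0.3]}'
python3 - <<'E'
from h import *
T=grab('top','t6');S=grab('side','s6');o=bot.observe();print(o['position'],proj(S,o['position']),proj(T,o['position']))
f=lambda d,x,y,w,h,k:cv2.resize(d['pixels'][y:y+h,x:x+w,::-1],None,fx=k,fy=k,interpolation=cv2.INTER_CUBIC)
a=np.hstack([f(T,291,225,50,50,8),f(S,314,220,50,50,8)]);b=f(S,305,330,100,75,2.66);c=f(T,200,250,100,75,2.66)
o=np.zeros((600,800,3),np.uint8);o[:400]=a;o[400:,:b.shape[1]]=b[:200];o[400:,400:400+c.shape[1]]=c[:200]
cv2.imwrite('pics/z6.png',o)
E
```

```text
clock: 11.5
position: [0.5062, 0.2249, 0.2372]
tool_rot: [-3.141, 0.001, 1.033]
force: [2.2, -0.4, 0.9]
grip_width: 0.06
finger_force: 0.0
clock: 12.0
position: [0.5101, 0.3044, 0.1459]
tool_rot: [-3.142, 0.001, 0.88]
force: [0.3, 0.1, 0.1]
grip_width: 0.0604
finger_force: 0.0
[0.50861135 0.30324584 0.14399703] [342.90784144 329.7017923 ] [212.31773001 271.38463831]
```

View pics/z6.png

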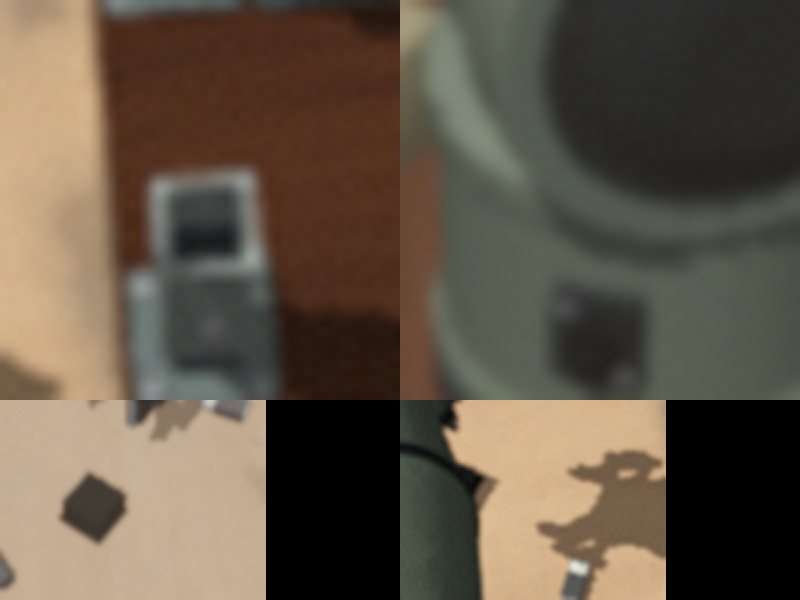

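Top crop: the raised leg end is centred near (206,220), i.e. (316.7,252.5) in the full frame. The foot is untouched. I'll centre it by squeezing along one axis, then the other.

```bash
python3 -m crank '{"travel":[[0,0,-2],[0,0,-4],[0,0,-6],[0,0,-8],[0,0,-8]],"turn":[[0,0,0],[0,0,0],[0,0,0],[0,0,0],[0,0,0]],"gripper":[0.3,0.3,0.3,0.3,0.3]}'
python3 - <<'E'
from h import *
o=bot.observe();print(o['qpos'].round(2),o['position'],np.degrees(o['tool_rot']))
import json
T=dict(np.load('x.npz')) if 0 else bot.grab_frame('top')
print([onz(T,(316.7,252.5),z).round(4) for z in(.164,.168)])
E
```

```text
clock: 12.6
position: [0.5099, 0.3039, 0.0668]
tool_rot: [-3.141, 0.002, 0.88]
force: [0.1, -0.2, 0.2]
grip_width: 0.0598
finger_force: 0.0
[-0.9   0.73  0.39  1.82 -0.42  0.68 -0.96] [0.50992015 0.30386973 0.06681031] [-1.79956903e+02  1.38204706e-01  5.03969033e+01]
[array([0.5   , 0.0309, 0.164 ]), array([0.499 , 0.0311, 0.168 ])]
```

```bash
python3 -m crank '{"travel":[[0,0.1,-2],[0,0.1,-4],[0,0.1,-6],[0,0.1,-6],[0,0.1,-6]],"turn":[[0,0,0],[0,0,0],[0,0,0],[0,0,0],[0,0,0]],"gripper":[0.3,0.3,0.3,0.4,0.45]}' 20; python3 -m crank '{"travel":[[0,0,0],[0,0,0],[0,0,0],[0,0,0],[0,0,0]],"turn":[[0,0,0],[0,0,0],[0,0,0],[0,0,0],[0,0,0]],"gripper":[0.5,0.55,0.6,0.65,0.65]}'
```

```text
clock: 13.15
position: [0.5113, 0.3055, 0.0093]
tool_rot: [3.141, -0.001, 0.879]
force: [1.0, 0.1, 0.3]
grip_width: 0.0468
finger_force: 0.0
clock: 13.65
position: [0.5113, 0.3058, 0.0094]
tool_rot: [3.141, -0.002, 0.879]
force: [-1.8, -0.5, 12.3]
grip_width: 0.0386
finger_force: 19.4
```

```bash
python3 -m crank '{"travel":[[0,0,0],[0,0,0],[0,0,2],[0,0,4],[0,0,5]],"turn":[[0,0,0],[0,0,0],[0,0,0],[0,0,0],[0,0,-8]],"gripper":[0.45,0.3,0.25,0.25,0.25]}'; python3 -m crank '{"travel":[[0,0,0],[0,0,0],[0,0,0],[0,0,0],[0,0,0]],"turn":[[0,0,-8],[0,0,-16],[0,0,-24],[0,0,-32],[0,0,-40]],"gripper":[0.25,0.25,0.25,0.25,0.25]}';python3 -m crank '{"travel":[[0,0,0],[0,0,0],[0,0,0],[0,0,0],[0,0,0]],"turn":[[0,0,-8],[0,0,-16],[0,0,-24],[0,0,-32],[0,0,-40]],"gripper":[0.25,0.25,0.25,0.25,0.25]}';python3 -m crank '{"travel":[[0,0,0],[0,0,-1],[0,0,-3],[0,0,-4.6],[0,0,-4.6]],"turn":[[0,0,-2],[0,0,-2],[0,0,-2],[0,0,-2],[0,0,-2]],"gripper":[0.25,0.25,0.25,0.25,0.25]}'
```

```text
clock: 14.15
position: [0.5112, 0.3054, 0.0596]
tool_rot: [-3.141, -0.002, 0.739]
force: [-0.5, -0.4, 0.1]
grip_width: 0.0644
finger_force: 0.0
clock: 14.65
position: [0.5106, 0.3054, 0.0581]
tool_rot: [-3.141, -0.0, 0.036]
force: [-0.3, -0.2, 0.4]
grip_width: 0.0638
finger_force: 0.0
clock: 15.15
position: [0.5105, 0.3055, 0.0581]
tool_rot: [-3.141, 0.0, -0.662]
force: [-0.8, 0.4, -0.4]
grip_width: 0.0639
finger_force: 0.0
clock: 15.65
position: [0.5096, 0.3047, 0.0097]
tool_rot: [3.139, 0.001, -0.69]
force: [-1.1, 0.2, -0.8]
grip_width: 0.064
finger_force: 0.0
```

```bash
python3 -m crank '{"travel":[[0,0,-0.2],[0,0,-0.4],[0,0,-0.4],[0,0,-0.4],[0,0,-0.4]],"turn":[[0,0,0],[0,0,0],[0,0,0],[0,0,0],[0,0,0]],"gripper":[0.3,0.4,0.48,0.56,0.65]}'; python3 -m crank '{"travel":[[0,0,0],[0,0,0],[0,0,0],[0,0,0],[0,0,0]],"turn":[[0,0,0],[0,0,0],[0,0,0],[0,0,0],[0,0,0]],"gripper":[0.65,0.65,0.65,0.65,0.65]}' 30
```

```text
clock: 16.15
position: [0.5108, 0.3055, 0.0083]
tool_rot: [-3.141, -0.0, -0.691]
force: [-1.1, 0.9, 6.4]
grip_width: 0.0388
finger_force: 20.8
clock: 16.65
position: [0.5108, 0.3055, 0.0083]
tool_rot: [-3.141, -0.0, -0.691]
force: [-1.7, -0.6, 7.4]
grip_width: 0.0384
finger_force: 29.7
```

```bash
python3 -m crank '{"travel":[[0,0,2],[0,0,6],[0,0,11],[0,0,16],[0,-2,19.7]],"turn":[[0,0,0],[0,0,0],[0,0,0],[0,0,0],[0,0,4]],"gripper":[0.65,0.65,0.65,0.65,0.65]}'; python3 -m crank '{"travel":[[-0.2,-3,0],[-0.4,-7,0],[-0.6,-11,0],[-0.8,-15,0],[-1,-19,0]],"turn":[[0,0,5],[0,0,10],[0,0,15],[0,0,20],[0,0,25]],"gripper":[0.65,0.65,0.65,0.65,0.65]}';python3 -m crank '{"travel":[[-0.1,-3,0],[-0.2,-5,0],[-0.2,-6.4,0],[-0.2,-6.4,0],[-0.2,-6.4,0]],"turn":[[0,0,4],[0,0,5],[0,0,5],[0,0,5],[0,0,5]],"gripper":[0.65,0.65,0.65,0.65,0.65]}'
python3 - <<'E'
from h import *
S=grab('side','s7');T=grab('top','t7');o=bot.observe();print(o['position'],o['tool_rot'],o['force'])
f=lambda d,x,y,w,h,k:cv2.resize(d['pixels'][y:y+h,x:x+w,::-1],None,fx=k,fy=k,interpolation=cv2.INTER_CUBIC)
cv2.imwrite('pics/z7.png',np.hstack([f(S,304,200,70,90,6),f(T,290,215,60,90,6)]))
p=o['position'];print(proj(S,p),proj(S,[.4988,.032,.167]))
E
```

```text
clock: 17.15
position: [0.5105, 0.2871, 0.2073]
tool_rot: [-3.14, -0.001, -0.618]
force: [-0.9, 0.5, -0.0]
grip_width: 0.0381
finger_force: 31.2
clock: 17.65
position: [0.5001, 0.0939, 0.205]
tool_rot: [-3.141, -0.0, -0.181]
force: [1.1, -0.5, -0.7]
grip_width: 0.0385
finger_force: 31.2
clock: 18.15
position: [0.4987, 0.0319, 0.2047]
tool_rot: [-3.141, 0.0, -0.098]
force: [-0.1, -0.3, -0.2]
grip_width: 0.0383
finger_force: 31.2
[0.49864015 0.03239545 0.20462736] [-3.14156839e+00  2.69991586e-04 -9.66800806e-02] [-0.00464376 -0.00292238 -1.51522074]
[338.0874358  224.16191922] [337.80414284 236.13939612]
```

View pics/z7.png

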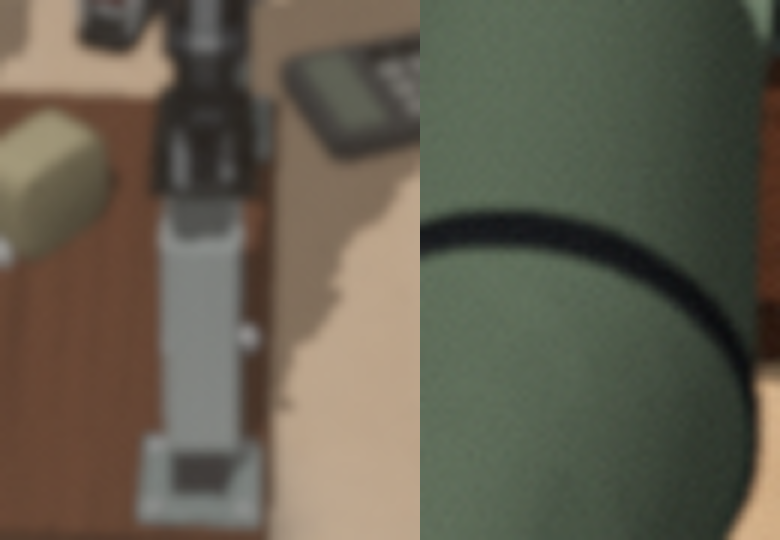

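The foot hangs above the leg, with centre columns of about 202 for both in the crop. I'll descend, then approach slowly.

```bash
python3 -m crank '{"travel":[[0,0,-1],[0,0,-2],[0,0,-2.6],[0,0,-2.7],[0,0,-2.8]],"turn":[[0,0,0],[0,0,0],[0,0,0],[0,0,0],[0,0,0]],"gripper":[0.65,0.65,0.65,0.65,0.65]}'
```

```text
clock: 18.75
position: [0.4986, 0.0312, 0.1766]
tool_rot: [3.141, 0.0, -0.098]
force: [0.1, -0.8, -0.7]
grip_width: 0.0386
finger_force: 31.2
```

```bash
python3 -m crank '{"travel":[[0,0,-0.06],[0,0,-0.12],[0,0,-0.18],[0,0,-0.24],[0,0,-0.3]],"turn":[[0,0,0],[0,0,0],[0,0,0],[0,0,0],[0,0,0]],"gripper":[0.65,0.65,0.65,0.65,0.65]}'
```

```text
clock: 19.25
position: [0.4986, 0.0313, 0.1738]
tool_rot: [-3.141, -0.0, -0.098]
force: [0.0, -0.3, -1.0]
grip_width: 0.0381
finger_force: 31.2
```

```bash
python3 -m crank '{"travel":[[0,0,-0.06],[0,0,-0.12],[0,0,-0.18],[0,0,-0.24],[0,0,-0.3]],"turn":[[0,0,0],[0,0,0],[0,0,0],[0,0,0],[0,0,0]],"gripper":[0.65,0.65,0.65,0.65,0.65]}'
```

```text
clock: 19.75
position: [0.4986, 0.0313, 0.1707]
tool_rot: [-3.142, -0.0, -0.098]
force: [-0.2, 0.1, -0.4]
grip_width: 0.0382
finger_force: 31.2
```

```bash
python3 -m crank '{"travel":[[0,0,-0.06],[0,0,-0.12],[0,0,-0.18],[0,0,-0.24],[0,0,-0.3]],"turn":[[0,0,0],[0,0,0],[0,0,0],[0,0,0],[0,0,0]],"gripper":[0.65,0.65,0.65,0.65,0.65]}'
```

```text
clock: 20.25
position: [0.4986, 0.0313, 0.1677]
tool_rot: [3.142, -0.0, -0.098]
force: [0.5, -0.1, -0.2]
grip_width: 0.0384
finger_force: 31.2
```

```bash
python3 -m crank '{"travel":[[0,0,-0.06],[0,0,-0.12],[0,0,-0.18],[0,0,-0.24],[0,0,-0.3]],"turn":[[0,0,0],[0,0,0],[0,0,0],[0,0,0],[0,0,0]],"gripper":[0.65,0.65,0.65,0.65,0.65]}'
```

```text
clock: 20.75
position: [0.4988, 0.0313, 0.1648]
tool_rot: [-3.141, -0.0, -0.098]
force: [1.1, 0.9, 2.5]
grip_width: 0.0384
finger_force: 31.4
```

```bash
python3 -m crank '{"travel":[[0,0,-0.04],[0,0,-0.08],[0,0,-0.12],[0,0,-0.16],[0,0,-0.2]],"turn":[[0,0,0],[0,0,0],[0,0,0],[0,0,0],[0,0,0]],"gripper":[0.65,0.65,0.65,0.65,0.65]}'
```

```text
clock: 21.25
position: [0.4991, 0.0313, 0.1632]
tool_rot: [-3.141, -0.001, -0.098]
force: [0.9, 0.8, 11.7]
grip_width: 0.0385
finger_force: 32.6
```

```bash
python3 -m crank '{"travel":[[0,0,-0.04],[0,0,-0.08],[0,0,-0.12],[0,0,-0.16],[0,0,-0.2]],"turn":[[0,0,0],[0,0,0],[0,0,0],[0,0,0],[0,0,0]],"gripper":[0.65,0.65,0.65,0.65,0.65]}' 40
```

```text
clock: 21.75
position: [0.4989, 0.0312, 0.161]
tool_rot: [-3.141, -0.001, -0.098]
force: [1.2, 1.3, 8.8]
grip_width: 0.0382
finger_force: 40.9
```

```bash
python3 -m crank '{"travel":[[0,0,-0.04],[0,0,-0.08],[0,0,-0.12],[0,0,-0.16],[0,0,-0.2]],"turn":[[0,0,0],[0,0,0],[0,0,0],[0,0,0],[0,0,0]],"gripper":[0.65,0.65,0.65,0.65,0.65]}'
```

```text
clock: 22.25
position: [0.4989, 0.0312, 0.1591]
tool_rot: [-3.141, -0.001, -0.098]
force: [0.4, 0.6, 8.0]
grip_width: 0.0383
finger_force: 40.9
```

```bash
python3 -m crank '{"travel":[[0,0,-0.04],[0,0,-0.08],[0,0,-0.12],[0,0,-0.16],[0,0,-0.2]],"turn":[[0,0,0],[0,0,0],[0,0,0],[0,0,0],[0,0,0]],"gripper":[0.65,0.65,0.65,0.65,0.65]}'
```

```text
clock: 22.75
position: [0.4989, 0.0313, 0.1571]
tool_rot: [-3.141, -0.001, -0.098]
force: [1.1, 0.7, 8.0]
grip_width: 0.0379
finger_force: 40.9
```

```bash
python3 -m crank '{"travel":[[0,0,-0.03],[0,0,-0.06],[0,0,-0.09],[0,0,-0.12],[0,0,-0.15]],"turn":[[0,0,0],[0,0,0],[0,0,0],[0,0,0],[0,0,0]],"gripper":[0.65,0.65,0.65,0.65,0.65]}'
```

```text
clock: 23.25
position: [0.4989, 0.0312, 0.1555]
tool_rot: [-3.141, -0.001, -0.098]
force: [2.2, 2.1, 9.0]
grip_width: 0.0383
finger_force: 41.1
```

```bash
python3 -m crank '{"travel":[[0,0,-0.02],[0,0,-0.04],[0,0,-0.06],[0,0,-0.08],[0,0,-0.1]],"turn":[[0,0,0],[0,0,0],[0,0,0],[0,0,0],[0,0,0]],"gripper":[0.65,0.65,0.65,0.65,0.65]}'
```

```text
clock: 23.75
position: [0.499, 0.0314, 0.1549]
tool_rot: [-3.141, -0.001, -0.098]
force: [-1.0, 1.7, 18.3]
grip_width: 0.0382
finger_force: 42.3
```

```bash
python3 -m crank '{"travel":[[0,0,-0.01],[0,0,-0.02],[0,0,-0.03],[0,0,-0.04],[0,0,-0.04]],"turn":[[0,0,0],[0,0,0],[0,0,0],[0,0,0],[0,0,0]],"gripper":[0.65,0.65,0.65,0.65,0.65]}'
```

```text
clock: 24.25
position: [0.4991, 0.0315, 0.1547]
tool_rot: [-3.14, -0.001, -0.098]
force: [-3.4, 2.7, 21.4]
grip_width: 0.0384
finger_force: 42.7
```

```bash
python3 -m crank '{"travel":[[0,0,0.05],[0,0,0.1],[0,0,0.1],[0,0,0.1],[0,0,0.1]],"turn":[[0,0,0],[0,0,0],[0,0,0],[0,0,0],[0,0,0]],"gripper":[0.65,0.6,0.45,0.3,0.25]}'; python3 -m crank '{"travel":[[0,0,1],[0,0,4],[0,0,8],[0,0,11],[0,3,12]],"turn":[[0,0,0],[0,0,0],[0,0,0],[0,0,0],[0,0,0]],"gripper":[0.25,0.25,0.25,0.25,0.25]}';python3 -m crank '{"travel":[[0,4,0],[0,8,0],[0,12,0],[0,15,0],[0,15,0]],"turn":[[0,0,0],[0,0,0],[0,0,0],[0,0,0],[0,0,0]],"gripper":[0.25,0.25,0.25,0.25,0.25]}'
python3 - <<'E'
from h import *
S=grab('side','s8');T=grab('top','t8')
f=lambda d,x,y,w,h,k:cv2.resize(d['pixels'][y:y+h,x:x+w,::-1],None,fx=k,fy=k,interpolation=cv2.INTER_CUBIC)
cv2.imwrite('pics/z8.png',np.hstack([f(S,260,200,110,100,3.6),f(T,290,190,110,100,3.6)]))
E
```

```text
clock: 24.75
position: [0.4983, 0.0312, 0.1547]
tool_rot: [3.141, 0.001, -0.098]
force: [0.4, -0.0, 1.0]
grip_width: 0.064
finger_force: 0.0
clock: 25.25
position: [0.4995, 0.0583, 0.2785]
tool_rot: [-3.14, -0.004, -0.103]
force: [-0.5, 1.2, 0.3]
grip_width: 0.0644
finger_force: 0.0
clock: 25.75
position: [0.4979, 0.2154, 0.2749]
tool_rot: [3.141, 0.0, -0.092]
force: [-0.4, 0.4, -0.4]
grip_width: 0.064
finger_force: 0.0
```

View pics/z8.png

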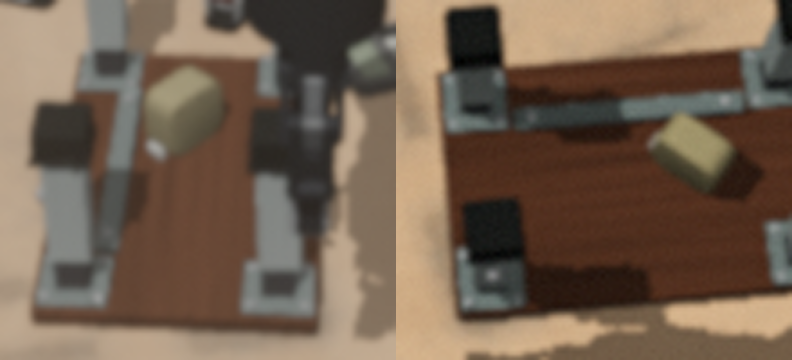

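The foot sits like its neighbours at crop (280,140) in the side half. In the top half its top face is at (492,228) and the button shows at (492,275). The push ended on a hard stop at the predicted height, so I'm handing in.

```bash
python3 -c "
from workcell import bot
print(bot.job_done())"
```

```text
the job is handed in; nothing more can be done
None
```

The leg is drawn out one hole with its button standing out, and the foot is pushed on to a hard stop (about 21 N) at the predicted seat height; I handed the job in at about 26 s and the verdict was not shown.

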